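Fetch a filling nozzle from the back of a tilt bin

ROBOT

A 6-joint arm with a two-finger parallel gripper is mounted at the origin on the work surface. World frame = base frame: x ahead of the robot, y to its left, z up, the work surface at z = 0. Lengths are in m, angles in rad, forces in N, time in s.
With the tool pointing down it reaches from about 0.225 to 0.875 m from the base axis. Payload 3.4 kg.
Tool frame: the origin (TCP) lies between the finger pads; the fingertips stand 19 mm ahead of it and the grasp point (between the pads) is the TCP; z points along the fingers, y is the line along which they close (so a half turn about z gives the same grasp; the last joint's range is limited). The gripper opens to 85 mm and grips with 20 to 120 N. Pads are 22 mm wide; open, the fingers measure 114 mm over their backs; the gripper's body (76 mm by 85 mm) begins 54 mm behind the grasp point. The pads swing forward as they close: fully open they stand 13 mm farther back than shut.
Start: joints at [-1.232, 0.276, 1.505, -0, 1.361, -0.121], TCP at [0.255, -0.515, 0.25] pointing down, gripper open.
Joint ranges: [-2.89, 2.89], [-0.75, 2.08], [0.22, 2.7], [-1.18, 4.32], [0.11, 2.71], [-2.7, 2.7]. Speed limits (rad/s): [2.57, 2.57, 3.14, 3.14, 3.14, 3.14].

INTERFACE

Orientations are given as a unit quaternion [w, x, y, z].
In Python, from rig import get_state, imaging, ticket gives the robot as it stands. The module is installed in compiled form; this text tells all that it offers.
- The arm moves only by the shell command python3 -m inch 'ROWS' [FORCE]. ROWS is JSON, a list of rows, each an object with "claw": the opening, from -1 (shut) to 1 (fully open); "travel": the shift along the world's x, y, z in units of 200 mm (1.0 is 200 mm), a list of three; "turn": the turn about the world's z in units of 180 degrees (1.0 is 180 degrees). A call has 1 to 5 rows; each row is the pose to reach, as a shift and turn from the pose commanded when the call began, turning the shorter way round; what a row does not reach only later rows make up. A row lasts 1/10 s, in which the tool goes at most 50 mm and 8.59 degrees, less where a joint would pass 70% of its speed; a pose out of reach is approached as far as the arm can. A call with a number of a shift or a turn outside -1 to 1 is refused whole. A call with a gripper value outside its range is refused whole. The fingers move at their own pace and stop on an object; FORCE is the grip in N (left out, the last holds). Time passes only in rows, so rows that repeat a pose let the fingers close. It gives the time, the measured TCP pose, the force, the opening and the grip force at its end, in the units of the state.
- get_state(): the state, without advancing time (a new reading comes with each control period).
- imaging.get_image(name): name is "scene" or "side" or "wrist"; returns the picture (400x640x3 uint8, red, green, blue); there is no depth.
- imaging.camera_params(name): a dict with "camera_matrix" (3x3 intrinsics, pixels), "k1" (the pictures are not rectified: a ray, as slopes to the right and down, at radius r is drawn at 1 + k1 r^2 times it, then the intrinsics apply), "cam_to_world" (4x4, takes a point from camera to world coordinates); the wrist camera has in their place "T_tool_cam" (4x4, takes a point from camera to tool coordinates, whose origin is the TCP and whose axes are the flange's). Camera axes: x right, y down, z forward; pixel columns grow to the right and rows downward; lengths in m; the calibration is good to about 2 mm. A picture is of the moment at which its call begins: read the wrist's pose just before it. camera_params takes no time and is no camera call.
- ticket.sign_off(): hands the job in; it is judged then, once.
The state is a dict: "clock": time; "qpos": joint angles; "qd": joint speeds; "effort": joint torques, N m; "position": TCP position; "ee_rot": TCP orientation; "contact_force": force on the tool from outside, world axes, zero at the start; "moment": the same for the moment, N m; "width": finger opening in m; "gripper_force": force on a finger pad.
Only numpy, scipy, OpenCV 4.12 (cv2) and the standard library are available. Lean on these libraries where they do the work, as an engineer would, in place of code of your own. Each camera call takes 0.05 s, during which the arm holds its last target. There are 200 camera calls.

TASK

Tip the spares bin well forward on its hinge, to about its stop, then take the short filling nozzle out from the back of it and put it down in the shallow metal tray. Leave the bin tipped forward.

Things in the scene. Friction and masses are not known exactly. Their poses are not given: they have to be found in the camera images.
- bin (a joint): Tilt of the white plastic bin, rad: 0 = upright (every start), grows as it tips forward (lip swings out from the roof and down), 0.65 = the stop. Stiff hinge (0.6 N m friction): 5 to 12 N at the lip moves it, and it stays where left. Bin: 172 mm wide; front space 64 mm deep, open above when upright, with a loose plain steel collar (40 mm diameter, 14 high), not wanted; behind it the back pocket.
- bin_lip (a point): Centre of the grip tab on the bin's front panel: 80 mm wide (own y), 10 thick (x), top 13 mm above this point, bottom 11 mm below it, where the 4 mm panel begins. Axes turn with the bin: x to its back, y along the hinge. In these axes (mm) hinge line at x 0, z -101; inner floor z -71; cross rib 14 high at x 66 to 70; back pocket x 70 to 120, 164 wide, walls 18 to 20 high; side walls in front 49 high.
- stand: Fixed bare-metal stand that carries the bin. Origin on the table under the middle of the hinge line, which is 22 mm up; x to its back, y along the hinge. 192 mm wide; side cheeks 40 mm high, 145 behind x = 85 mm; roof from x = 83 to 167 mm, top 145 mm up, covering the back pocket of the upright bin. Tipped fully, the pocket rises and comes out in front of the roof.
- nozzle: Short filling nozzle, bare steel, about 0.12 kg: round flange 44 mm in diameter, 8 thick, with a plain stem 16 mm in diameter on its middle, 52 mm high in all. Origin: centre of the flange's underside; z along the stem. Starts upright in the bin's back pocket, within 15 mm of mid-width; leans with the bin, against the cross rib. A longer one (85 mm) on the table is not wanted.
- tray: Shallow open tray of bare aluminium, fixed, 150 mm (own x) by 160 mm (own y), 22 mm high, walls and floor 4 mm thick. Origin at the centre of its underside. It is on the table to the robot's right of the bin, next to a deeper cardboard box of white caps of about the same size; either may be the nearer to the bin.
There are look-alikes about, which are no part of the job. Of the things shaped like the tray, the aluminium one is meant.

How it is judged:
On the way:
1. the bin is tipped forward while the nozzle is still in it (value of joint bin above 0.45 rad and distance between nozzle and bin_lip below 0.17 m), for 0.2 s.
At the end, for the whole second after the job is handed in: The short nozzle lies or stands at rest in the tray (its origin inside the tray's walls and less than 35 mm above the tray's underside, resting on the tray), and the bin is still tipped forward by more than 0.45 rad (x of nozzle in the frame of tray between -0.071 and 0.071 m and y of nozzle in the frame of tray between -0.076 and 0.076 m and z of nozzle in the frame of tray below 0.035 m and contact force between nozzle and tray above 0.3 N and linear speed of nozzle below 0.03 m/s and value of joint bin above 0.45 rad); the robot touches nothing.
It also fails if it takes over 54 s, if anything falls off the work surface, if the arm or the gripper's body presses on something with over 40 N, if the wrist force passes 120 N, or if a joint passes its speed limit or range.

## Working session

There is one attempt and no reset: what is moved stays moved. The work goes in short steps, Python scripts to look and compute and a shell command to move; the robot and the scene stay as the last step left them, time stands still between calls to the robot, and variables do not carry over. Pictures are saved under pics/ and viewed, at most 10 in all, crops included, and the job is handed in when it is done.

```bash
mkdir -p pics; cat > h.py <<'E'
import numpy as np, cv2, json
from scipy.spatial.transform import Rotation as R
from rig import get_state, imaging, ticket
def cam(n):
    p=imaging.camera_params(n)
    if n=='wrist':
        s=get_state(); T=np.eye(4); q=s['ee_rot']; T[:3,:3]=R.from_quat([q[1],q[2],q[3],q[0]]).as_matrix(); T[:3,3]=s['position']
        M=T@np.array(p['T_tool_cam'])
    else: M=np.array(p['cam_to_world'])
    return np.array(p['camera_matrix']),p['k1'],M
def snap(n,f):
    K,k,M=cam(n); im=imaging.get_image(n); cv2.imwrite(f'pics/{f}.png',im[:,:,::-1]); np.savez(f'pics/{f}.npz',K=K,k=k,M=M); return im
def ray(f,uv):
    d=np.load(f'pics/{f}.npz'); K,k,M=d['K'],float(d['k']),d['M']
    x=np.linalg.solve(K,[uv[0],uv[1],1.])[:2]; u=x.copy()
    for _ in range(20): u=x/(1+k*(u@u))
    return M[:3,3], M[:3,:3]@np.array([u[0],u[1],1.])
def plane(f,uv,z):
    o,d=ray(f,uv); return o+d*(z-o[2])/d[2]
def tri(*fu):
    A=0;b=0
    for f,uv in fu:
        o,d=ray(f,uv); d=d/np.linalg.norm(d); P=np.eye(3)-np.outer(d,d); A=A+P; b=b+P@o
    X=np.linalg.solve(A,b); return X
def proj(f,X):
    d=np.load(f'pics/{f}.npz'); K,k,M=d['K'],float(d['k']),d['M']
    c=M[:3,:3].T@(np.array(X)-M[:3,3]); u=c[:2]/c[2]; u=u*(1+k*(u@u)); return K[:2,:2]@u+K[:2,2]
E
python3 - <<'E'
from h import *
for n in ('scene','side'):
    snap(n,n+'0')
    print(np.load(f'pics/{n}0.npz')['M'].round(3).tolist())
print(get_state())
E
```

```text
[[-0.522, 0.603, -0.603, 1.077], [0.853, 0.383, -0.355, 0.249], [0.017, -0.7, -0.714, 0.871], [0.0, 0.0, 0.0, 1.0]]
[[-0.797, -0.379, 0.471, -0.024], [-0.604, 0.477, -0.638, 0.495], [0.017, -0.793, -0.609, 0.706], [0.0, 0.0, 0.0, 1.0]]
{'clock': 0.1, 'qpos': array([-1.23202777e+00,  2.76527482e-01,  1.50600182e+00, -6.59229083e-07,
        1.36069658e+00, -1.20966827e-01]), 'qd': array([-0.00136451, -0.00098734, -0.0029151 ,  0.00091589, -0.00024074,
        0.00191838]), 'effort': array([ 2.18558343e-03, -4.17698729e+01, -2.46404850e+01, -6.09523909e-05,
        5.82788882e-03, -1.85386874e-06]), 'position': array([ 0.25499984, -0.51487728,  0.2495305 ]), 'ee_rot': array([-8.11740373e-04,  9.73696210e-01,  2.27848687e-01, -8.90745775e-05]), 'contact_force': array([ 0.29687312, -0.4026351 , -0.32598022]), 'moment': array([-0.01284767,  0.04948364,  0.00203213]), 'gripper_force': 0.0, 'width': 0.08529732311963553}
```

View pics/scene0.png

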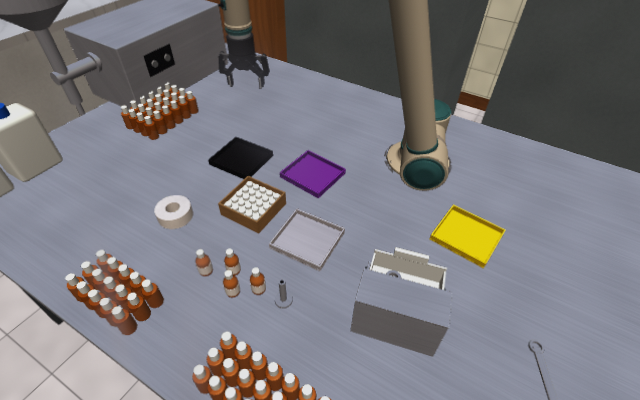

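View pics/side0.png

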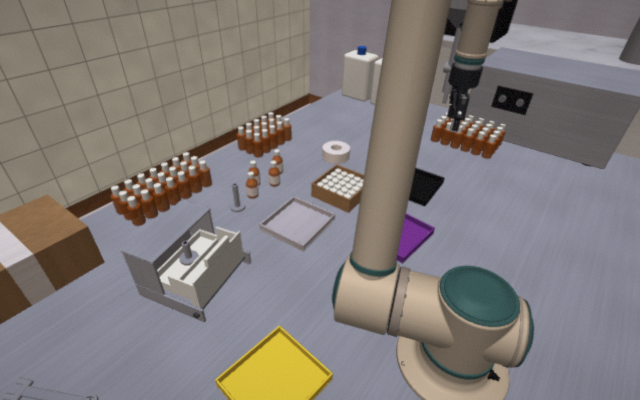

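Scene: bin/stand at (402,305), grip tab near (412,256), aluminium tray at (307,239), long nozzle at (283,292). Side: bin at (190,265), short nozzle at (186,252), aluminium tray at (297,222). Enlarging the bin in both views.

```bash
python3 - <<'E'
import cv2,numpy as np
a=cv2.imread('pics/scene0.png')[235:355,340:460]; b=cv2.imread('pics/side0.png')[205:325,115:255]
cv2.imwrite('pics/crop1.png',np.hstack([cv2.resize(a,(370,370),interpolation=2),cv2.resize(b,(430,370),interpolation=2)]))
E
```

```text
(no output)
```

View pics/crop1.png

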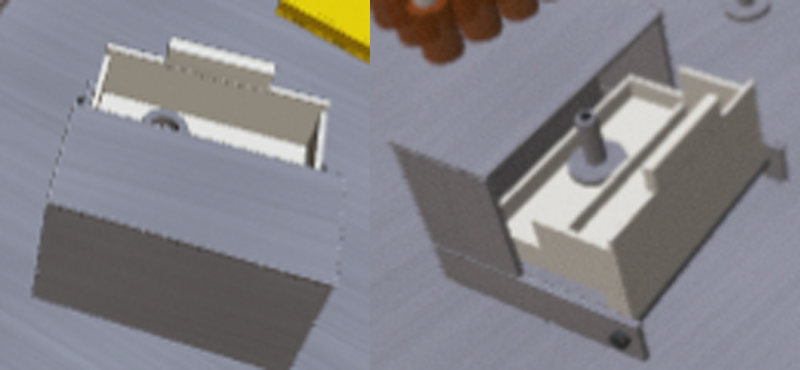

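```bash
python3 - <<'E'
from h import *
A=lambda x,y:(340+x/3.083,235+y/3.083)
B=lambda x,y:(115+(x-370)/3.071,205+y/3.083)
t1=tri(('scene0',A(172,40)),('side0',B(718,97))); t2=tri(('scene0',A(273,65)),('side0',B(648,170)))
print('tab',t1,t2)
for p in [(172,40),(273,65)]: print(plane('scene0',A(*p),.136))
for p in [(718,97),(648,170)]: print('s',plane('side0',B(*p),.136))
print('roof front L',tri(('scene0',A(345,178)),('side0',B(490,180))),'front R',tri(('scene0',A(77,98)),('side0',B(662,12))), 'backL',tri(('scene0',A(330,285)),('side0',B(393,145))))
for p in [(345,178),(77,98),(330,285),(47,203)]: print('roof',plane('scene0',A(*p),.145))
print('nozzletop',plane('side0',B(586,117),.104))
# tray masks
for n,c in(('scene0',(307,239)),('side0',(297,222))):
    im=cv2.imread(f'pics/{n}.png'); hsv=cv2.cvtColor(im,cv2.COLOR_BGR2HSV)
    print(n,hsv[c[1],c[0]],hsv[c[1]+45,c[0]-20])
sc=[(270.5,239),(298,211),(344.5,235),(321,267)]
print('tray');T=[plane('scene0',p,.022) for p in sc]; print(np.array(T).round(3))
sd=[(261,222),(294,199),(334,216),(302,247)]
T=[plane('side0',p,.022) for p in sd]; print(np.array(T).round(3))
E
```

```text
tab [0.49787996 0.11465429 0.13101808] [0.48027929 0.19086644 0.13174108]
[0.50248594 0.11682034 0.136     ]
[0.48342124 0.19060072 0.136     ]
s [0.49345479 0.11645361 0.136     ]
s [0.47654675 0.19379229 0.136     ]
roof front L [0.54899398 0.26554799 0.13788701] front R [0.59319501 0.08137096 0.14277636] backL [0.62993695 0.28396891 0.13582454]
roof [0.55470799 0.26702259 0.145     ]
roof [0.59446404 0.08147821 0.145     ]
roof [0.63554828 0.28364295 0.145     ]
roof [0.68057514 0.10270672 0.145     ]
nozzletop [0.58253744 0.16996413 0.104     ]
scene0 [125  17 184] [115  31 156]
side0 [134  18 185] [118  25 155]
tray
[[ 0.57  -0.21   0.022]
 [ 0.443 -0.204  0.022]
 [ 0.449 -0.044  0.022]
 [ 0.574 -0.043  0.022]]
[[ 0.57  -0.055  0.022]
 [ 0.566 -0.194  0.022]
 [ 0.426 -0.203  0.022]
 [ 0.419 -0.049  0.022]]
```

```bash
python3 -m inch '[{"claw":-1,"travel":[0.38,1,0],"turn":-0.078},{"claw":-1,"travel":[0.38,1,0],"turn":-0.078},{"claw":-1,"travel":[0.38,1,0],"turn":-0.078},{"claw":-1,"travel":[0.38,1,0],"turn":-0.078},{"claw":-1,"travel":[0.38,1,0],"turn":-0.078}]' 60
python3 -m inch '[{"claw":-1,"travel":[0.38,1,0],"turn":0},{"claw":-1,"travel":[0.38,1,0],"turn":0},{"claw":-1,"travel":[0.38,1,0],"turn":0},{"claw":-1,"travel":[0.38,1,0],"turn":0},{"claw":-1,"travel":[0.38,1,0],"turn":0}]'
python3 -m inch '[{"claw":-1,"travel":[0.38,1,0],"turn":0},{"claw":-1,"travel":[0.38,1,0],"turn":0},{"claw":-1,"travel":[0.38,1,0],"turn":0},{"claw":-1,"travel":[0.38,1,0],"turn":0},{"claw":-1,"travel":[0.38,1,0],"turn":0}]'
python3 - <<'E'
from h import *
snap('wrist','w1'); s=get_state(); print(s['position'],s['ee_rot'],s['width'])
E
```

```text
clock: 0.6
position: [0.3314, -0.3105, 0.25]
ee_rot: [-0.002, 0.994, 0.109, 0.0]
contact_force: [-0.6, 0.4, -1.0]
width: 0.0126
gripper_force: 0.0
clock: 1.1
position: [0.4079, -0.1116, 0.2502]
ee_rot: [-0.001, 0.994, 0.109, 0.0]
contact_force: [0.1, -1.4, 1.2]
width: 0.0001
gripper_force: 0.0
clock: 1.6
position: [0.4848, 0.0884, 0.25]
ee_rot: [-0.001, 0.994, 0.109, 0.001]
contact_force: [0.7, -0.6, 0.1]
width: 0.0
gripper_force: 0.0
[0.48483647 0.0883023  0.24988101] [-8.82710977e-04  9.94017561e-01  1.09215982e-01  4.22919382e-04] 0.0005352433228153808
```

View pics/w1.png

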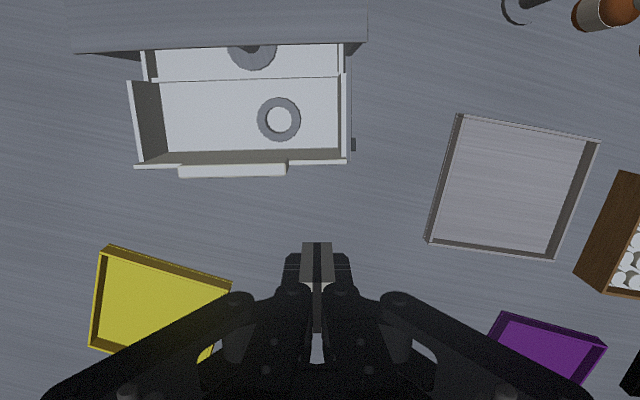

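Wrist view: tab top between (180,167) and (287,163), collar (279,119), flange of short nozzle (252,52), aluminium tray corners (459,114),(600,140),(555,259),(424,241).

```bash
python3 - <<'E'
from h import *
for p in [(180,167),(287,163)]: print('tab',plane('w1',p,.136))
A=lambda x,y:(340+x/3.083,235+y/3.083)
B=lambda x,y:(115+(x-370)/3.071,205+y/3.083)
print('tri tab',tri(('w1',(287,163)),('scene0',A(172,40)),('side0',B(718,97))),tri(('w1',(179,167)),('scene0',A(273,65)),('side0',B(648,170))))
T=np.array([plane('w1',p,.022) for p in [(459,114),(600,140),(555,259),(424,241)]]);print(T.round(3),T.mean(0))
for w,a,b in zip([(459,114),(600,140),(555,259),(424,241)],[(321,267),(270.5,239),(298,211),(344.5,235)],[(261,222),(294,199),(334,216),(302,247)]): print(tri(('w1',w),('scene0',a),('side0',b)).round(3))
E
```

```text
tab [0.48589001 0.19072115 0.136     ]
tab [0.50549013 0.11509259 0.136     ]
tri tab [0.50061576 0.11465202 0.1304582 ] [0.48209559 0.19150972 0.13189187]
[[ 0.57  -0.043  0.022]
 [ 0.58  -0.205  0.022]
 [ 0.436 -0.215  0.022]
 [ 0.426 -0.051  0.022]] [ 0.50295134 -0.12816492  0.022     ]
[ 0.57  -0.047  0.02 ]
[ 0.575 -0.206  0.019]
[ 0.434 -0.214  0.013]
[ 0.427 -0.055  0.006]
```

```bash
python3 -m inch '[{"claw":-1,"travel":[0.16,0.355,0],"turn":0},{"claw":-1,"travel":[0.16,0.355,0],"turn":0},{"claw":-1,"travel":[0.16,0.355,-0.2],"turn":0},{"claw":-1,"travel":[0.16,0.355,-0.4],"turn":0},{"claw":-1,"travel":[0.16,0.355,-0.6],"turn":0}]'
python3 -m inch '[{"claw":-1,"travel":[-0.05,-0.012,0],"turn":0},{"claw":-1,"travel":[-0.1,-0.025,0],"turn":0},{"claw":-1,"travel":[-0.15,-0.037,-0.01],"turn":0},{"claw":-1,"travel":[-0.2,-0.05,-0.02],"turn":0},{"claw":-1,"travel":[-0.2,-0.05,-0.02],"turn":0}]'
```

```text
clock: 2.15
position: [0.5154, 0.1542, 0.1291]
ee_rot: [0.001, 0.994, 0.107, 0.0]
contact_force: [0.7, 0.4, -0.6]
width: -0.0
gripper_force: 0.0
clock: 2.65
position: [0.4786, 0.1451, 0.1287]
ee_rot: [-0.0, 0.994, 0.107, 0.005]
contact_force: [5.5, 1.7, -1.5]
width: -0.0002
gripper_force: 2.3
```

```bash
python3 -m inch '[{"claw":-1,"travel":[-0.04,-0.01,-0.03],"turn":0},{"claw":-1,"travel":[-0.08,-0.02,-0.06],"turn":0},{"claw":-1,"travel":[-0.12,-0.03,-0.09],"turn":0},{"claw":-1,"travel":[-0.12,-0.03,-0.09],"turn":0}]'
python3 - <<'E'
from h import *
snap('side','s2');snap('scene','c2')
a=cv2.imread('pics/c2.png')[225:355,330:460]; b=cv2.imread('pics/s2.png')[195:325,115:255]
cv2.imwrite('pics/crop2.png',np.hstack([cv2.resize(a,(390,390),interpolation=2),cv2.resize(b,(420,390),interpolation=2)])[:,:800])
E
```

```text
clock: 3.05
position: [0.455, 0.1388, 0.1119]
ee_rot: [0.0, 0.994, 0.107, 0.005]
contact_force: [3.2, 0.1, 6.0]
width: 0.0001
gripper_force: 3.1
```

View pics/crop2.png

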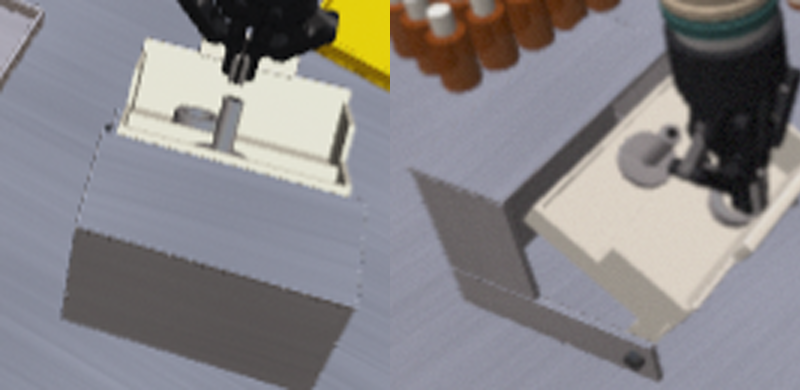

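The bin has tipped and the short nozzle leans forward out from under the roof (scene crop (232,120), side crop (655,155)); I push on until the stop.

```bash
python3 -m inch '[{"claw":-1,"travel":[-0.025,-0.006,-0.015],"turn":0},{"claw":-1,"travel":[-0.025,-0.006,-0.015],"turn":0}]'
python3 -m inch '[{"claw":-1,"travel":[-0.025,-0.006,-0.015],"turn":0},{"claw":-1,"travel":[-0.025,-0.006,-0.015],"turn":0}]'
```

```text
clock: 3.35
position: [0.4548, 0.1387, 0.1114]
ee_rot: [-0.0, 0.994, 0.107, 0.011]
contact_force: [7.4, 3.5, 14.6]
width: -0.0001
gripper_force: 7.4
clock: 3.55
position: [0.4548, 0.1383, 0.1097]
ee_rot: [-0.001, 0.994, 0.106, 0.016]
contact_force: [14.5, 3.4, 12.5]
width: 0.0003
gripper_force: 7.6
```

```bash
python3 -m inch '[{"claw":-1,"travel":[0.05,0.012,0.06],"turn":0},{"claw":-1,"travel":[0.06,0.015,0.3],"turn":0},{"claw":0.2,"travel":[0.05,0.1,0.55],"turn":0},{"claw":0.2,"travel":[0.05,0.1,0.75],"turn":0},{"claw":0.2,"travel":[0.05,0.1,0.75],"turn":0}]'
python3 - <<'E'
from h import *
snap('wrist','w3');snap('side','s3');snap('scene','c3')
print(get_state()['position'])
w=cv2.imread('pics/w3.png')[0:200,60:460]
a=cv2.imread('pics/c3.png')[235:315,360:460]; b=cv2.imread('pics/s3.png')[205:285,155:255]
cv2.imwrite('pics/crop3.png',np.vstack([cv2.resize(w,(560,280),interpolation=2).copy() if 0 else cv2.resize(w[:, 40:],(800,440))[:280],np.hstack([cv2.resize(a,(400,320),interpolation=2),cv2.resize(b,(400,320),interpolation=2)])]) )
E
```

```text
clock: 4.05
position: [0.4545, 0.157, 0.2602]
ee_rot: [-0.0, 0.994, 0.107, 0.007]
contact_force: [0.6, 0.8, 0.1]
width: 0.0432
gripper_force: 0.0
[0.45054483 0.1562156  0.25303122]
```

View pics/crop3.png

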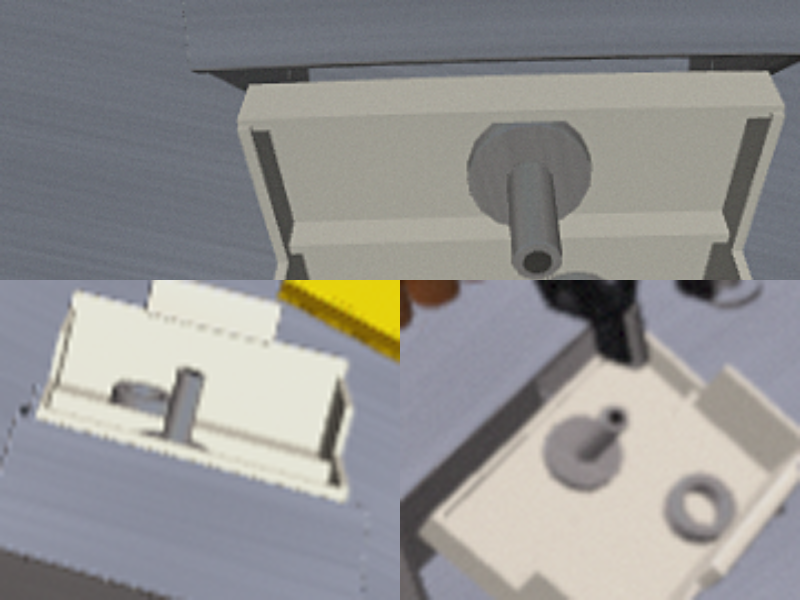

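Stem tip: wrist ≈(342,119), scene ≈(407,258), side ≈(209,239); flange still against the rib, nozzle in pocket.

```bash
python3 - <<'E'
from h import *
t=tri(('w3',(342.1,119.1)),('side0',(209.3,238.8)),('scene0',(407,258)));print('tip',t)
print(tri(('w3',(342.1,119.1)),('side0',(209.3,238.8))),tri(('w3',(342.1,119.1)),('scene0',(407,258))))
for n in ('w3','s3','c3'): print(proj(n,t))
# flange top center
b=tri(('w3',(338.2,80)),('side0',(155+(583-400)/4,205+(455-280)/4)));print('base',b)
x=(t-b)/np.linalg.norm(t-b);print(x,np.linalg.norm(t-b)); print('grasp',t-.014*x, get_state()['position'])
E
```

```text
tip [0.51616646 0.15059455 0.13932671]
[0.51486689 0.15117286 0.14188191] [0.51487099 0.1507415  0.13558843]
[343.62329469 117.75012227]
[209.04382738 239.35517538]
[407.15405696 257.47437786]
base [0.54296032 0.15865493 0.10105608]
[-0.56517546 -0.17002147  0.80726043] 0.047408039030475094
grasp [0.52407892 0.15297485 0.12802507] [0.45054483 0.1562156  0.25303122]
```

```bash
python3 -m inch '[{"claw":0.2,"travel":[0.2,-0.016,0],"turn":0},{"claw":0.2,"travel":[0.365,-0.016,-0.1],"turn":0},{"claw":0.2,"travel":[0.365,-0.016,-0.25],"turn":0},{"claw":0.2,"travel":[0.365,-0.016,-0.35],"turn":0},{"claw":0.2,"travel":[0.365,-0.016,-0.35],"turn":0}]' 60
```

```text
clock: 4.7
position: [0.5208, 0.1527, 0.1777]
ee_rot: [0.001, 0.994, 0.107, -0.006]
contact_force: [-0.6, -0.5, -0.5]
width: 0.0514
gripper_force: 0.0
```

```bash
python3 -m inch '[{"claw":0.2,"travel":[0.01,0,-0.12],"turn":0},{"claw":0.2,"travel":[0.01,0,-0.25],"turn":0},{"claw":0.2,"travel":[0.01,0,-0.25],"turn":0},{"claw":-1,"travel":[0.01,0,-0.25],"turn":0},{"claw":-1,"travel":[0.01,0,-0.25],"turn":0}]' 60
python3 -m inch '[{"claw":-1,"travel":[0,0,0],"turn":0},{"claw":-1,"travel":[0,0,0],"turn":0},{"claw":-1,"travel":[0,0,0],"turn":0}]' 60
```

```text
clock: 5.2
position: [0.5271, 0.1541, 0.1339]
ee_rot: [0.0, 0.994, 0.107, 0.001]
contact_force: [0.3, -0.7, 0.8]
width: 0.0231
gripper_force: 0.0
clock: 5.5
position: [0.5271, 0.1544, 0.1341]
ee_rot: [-0.0, 0.994, 0.107, 0.002]
contact_force: [-0.8, 0.3, 6.9]
width: 0.0142
gripper_force: 58.4
```

```bash
python3 -m inch '[{"claw":-1,"travel":[-0.05,-0.012,0.07],"turn":0},{"claw":-1,"travel":[-0.1,-0.025,0.14],"turn":0},{"claw":-1,"travel":[-0.15,-0.037,0.25],"turn":0},{"claw":-1,"travel":[-0.15,-0.037,0.45],"turn":0},{"claw":-1,"travel":[-0.15,-0.037,0.45],"turn":0}]' 60
python3 - <<'E'
from h import *
snap('wrist','w4');snap('side','s4')
w=cv2.imread('pics/w4.png')[:,60:480];b=cv2.imread('pics/s4.png')[180:320,115:255]
cv2.imwrite('pics/crop4.png',np.hstack([cv2.resize(w,(420,400)),cv2.resize(b,(380,400),interpolation=2)]))
E
```

```text
clock: 6.0
position: [0.4977, 0.1468, 0.2283]
ee_rot: [-0.0, 0.994, 0.107, 0.005]
contact_force: [0.9, 0.3, -0.1]
width: 0.0144
gripper_force: 58.8
```

View pics/crop4.png

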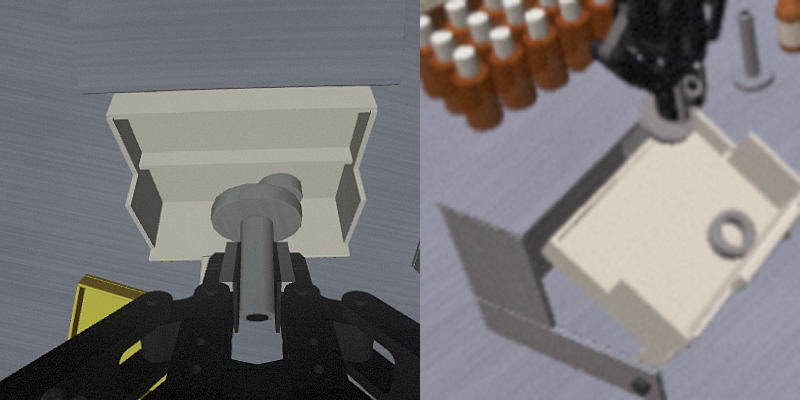

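The nozzle is held firmly (wrist crop (256,215)), and the bin stays tipped. Now to the tray.

```bash
python3 -m inch '[{"claw":-1,"travel":[-0.02,-0.2,0.1],"turn":0},{"claw":-1,"travel":[-0.05,-0.45,0.1],"turn":0},{"claw":-1,"travel":[-0.07,-0.7,0.1],"turn":0},{"claw":-1,"travel":[-0.085,-0.93,0.1],"turn":0},{"claw":-1,"travel":[-0.085,-1,0.1],"turn":0}]' 60
python3 -m inch '[{"claw":-1,"travel":[0,-0.2,0],"turn":0},{"claw":-1,"travel":[0,-0.41,0],"turn":0},{"claw":-1,"travel":[0,-0.41,-0.2],"turn":0},{"claw":-1,"travel":[0,-0.41,-0.4],"turn":0},{"claw":-1,"travel":[0,-0.41,-0.6],"turn":0}]' 60
python3 -m inch '[{"claw":-1,"travel":[0,0,-0.1],"turn":0},{"claw":-1,"travel":[0,0,-0.2],"turn":0},{"claw":-1,"travel":[0,0,-0.2],"turn":0}]' 60
python3 - <<'E'
from h import *
w=snap('wrist','w5')[:,:,::-1]; b=snap('scene','c5')[:,:,::-1][170:310,220:360]
cv2.imwrite('pics/crop5.png',np.hstack([cv2.resize(w[:,100:540],(440,400)),cv2.resize(b,(360,400),interpolation=2)]))
E
```

```text
clock: 6.6
position: [0.4772, -0.0569, 0.2412]
ee_rot: [0.001, 0.994, 0.105, -0.002]
contact_force: [-0.0, 0.7, -0.2]
width: 0.0142
gripper_force: 58.9
clock: 7.1
position: [0.4779, -0.1348, 0.1204]
ee_rot: [-0.001, 0.994, 0.107, -0.001]
contact_force: [0.6, 0.2, -1.4]
width: 0.0146
gripper_force: 59.2
clock: 7.4
position: [0.4759, -0.1334, 0.0791]
ee_rot: [-0.002, 0.994, 0.107, -0.004]
contact_force: [-0.5, 1.0, -0.9]
width: 0.0146
gripper_force: 59.0
```

View pics/crop5.png

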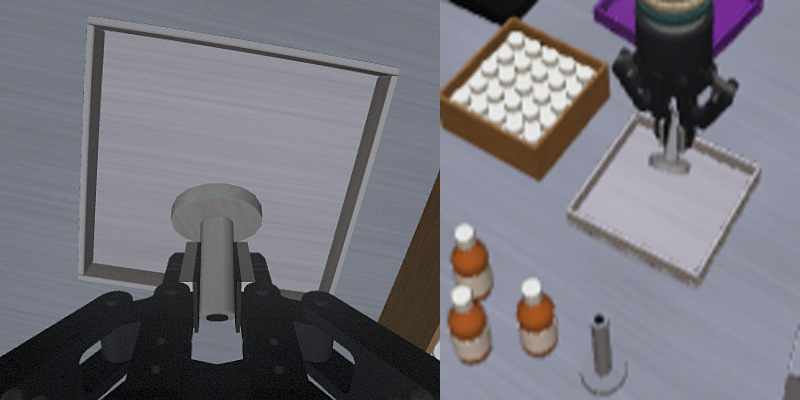

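Nozzle hangs inside the tray outline (wrist crop flange (216,212)); I shift slightly to centre and lower to contact.

```bash
python3 -m inch '[{"claw":-1,"travel":[0.1,0,-0.06],"turn":0},{"claw":-1,"travel":[0.1,0,-0.09],"turn":0},{"claw":-1,"travel":[0.1,0,-0.09],"turn":0}]' 60
python3 -m inch '[{"claw":-1,"travel":[0,0,-0.015],"turn":0},{"claw":-1,"travel":[0,0,-0.03],"turn":0},{"claw":-1,"travel":[0,0,-0.03],"turn":0}]'
```

```text
clock: 7.8
position: [0.4987, -0.135, 0.0644]
ee_rot: [-0.0, 0.994, 0.107, -0.001]
contact_force: [0.1, 0.7, -1.8]
width: 0.0138
gripper_force: 59.1
clock: 8.1
position: [0.4985, -0.1352, 0.0583]
ee_rot: [-0.0, 0.994, 0.107, -0.0]
contact_force: [-0.8, -0.3, -1.2]
width: 0.014
gripper_force: 59.1
```

```bash
python3 -m inch '[{"claw":-1,"travel":[0,0,-0.015],"turn":0},{"claw":-1,"travel":[0,0,-0.03],"turn":0},{"claw":-1,"travel":[0,0,-0.03],"turn":0}]'
```

```text
clock: 8.4
position: [0.4988, -0.1352, 0.0519]
ee_rot: [-0.0, 0.994, 0.107, -0.0]
contact_force: [0.6, -0.2, -0.6]
width: 0.0141
gripper_force: 59.1
```

```bash
python3 -m inch '[{"claw":-1,"travel":[0,0,-0.01],"turn":0},{"claw":-1,"travel":[0,0,-0.02],"turn":0},{"claw":-1,"travel":[0,0,-0.02],"turn":0}]'
```

```text
clock: 8.7
position: [0.4994, -0.1354, 0.049]
ee_rot: [0.0, 0.994, 0.107, 0.0]
contact_force: [-1.1, 0.5, 5.6]
width: 0.0142
gripper_force: 60.2
```

Contact with the floor; release and rise.

```bash
python3 -m inch '[{"claw":-0.4,"travel":[0,0,0],"turn":0},{"claw":0,"travel":[0,0,0],"turn":0},{"claw":0.4,"travel":[0,0,0],"turn":0},{"claw":0.4,"travel":[0,0,0],"turn":0},{"claw":0.4,"travel":[0,0,0],"turn":0}]'
python3 -m inch '[{"claw":0.4,"travel":[0,0,0.1],"turn":0},{"claw":0.4,"travel":[0,0,0.3],"turn":0},{"claw":0.4,"travel":[0,0,0.5],"turn":0},{"claw":0.4,"travel":[0,0,0.75],"turn":0},{"claw":0.4,"travel":[0,0,0.75],"turn":0}]'
python3 -m inch '[{"claw":0.4,"travel":[-0.5,0,0.3],"turn":0},{"claw":0.4,"travel":[-0.5,0,0.3],"turn":0},{"claw":0.4,"travel":[-0.5,0,0.3],"turn":0},{"claw":0.4,"travel":[-0.5,0,0.3],"turn":0}]'
python3 - <<'E'
from h import *
snap('scene','c6');b=cv2.imread('pics/c6.png')[170:350,230:470]
cv2.imwrite('pics/crop6.png',cv2.resize(b,(720,540),interpolation=2))
E
```

```text
clock: 9.2
position: [0.4992, -0.1353, 0.0482]
ee_rot: [0.0, 0.994, 0.107, -0.0]
contact_force: [-1.2, -0.2, 0.7]
width: 0.0594
gripper_force: 0.0
clock: 9.7
position: [0.5032, -0.1369, 0.2051]
ee_rot: [0.004, 0.994, 0.107, 0.006]
contact_force: [1.0, -0.2, 0.1]
width: 0.0598
gripper_force: 0.0
clock: 10.1
position: [0.3982, -0.1354, 0.2593]
ee_rot: [0.001, 0.994, 0.107, 0.001]
contact_force: [1.1, -0.9, 0.3]
width: 0.0597
gripper_force: 0.0
```

View pics/crop6.png

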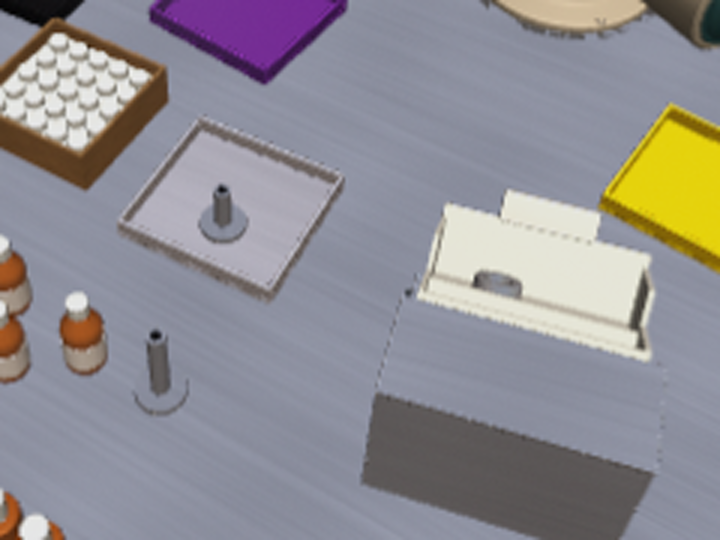

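The short nozzle stands upright in the aluminium tray (crop (223,215)), and the bin is still tipped fully.

```bash
python3 -c "
from rig import ticket; print(ticket.sign_off())"
```

```text
the job is handed in; nothing more can be done
None
```

The bin is tipped to its stop and still there, the short nozzle stands upright in the aluminium tray, and the job is handed in at about 10 s on the robot's clock; the judge gave no verdict.

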